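# Seat the electric toothbrush handle in its charging cradle

## Robot

A 6-joint arm with a two-finger parallel gripper is mounted at the origin on the work surface. World frame = base frame: x ahead of the robot, y to its left, z up, the work surface at z = 0. Lengths are in m, angles in degrees, forces in N, time in s.
With the tool pointing down it reaches from about 0.35 to 0.875 m from the base axis. Payload 4.2 kg.
Tool frame: the origin (TCP) lies midway between the tips of the shut fingers; the grasp point (between the pads) lies 19 mm behind it; y points along the fingers, z is the direction in which the jaws open and shut, and the axes are right-handed (so a half turn about y gives the same grasp; the last joint's range is limited). The gripper opens to 87 mm and grips with 3 to 60 N. Pads are 19 mm wide; open, the fingers measure 117 mm over their backs; the gripper's body (75 mm by 190 mm) begins 51 mm behind the grasp point.
Start: joints at [81.853, 22.042, 0.453, 0, -68.411, -14.817], TCP at [0.244, 0.575, 0.223] pointing down, gripper open.
Joint ranges: [-179.83, 179.83], [-69.29, 118.12], [-61.27, 80.66], [-181.25, 117.63], [-171.15, -9.14], [-177.46, 177.46]. Speed limits (degrees/s): [159.86, 159.86, 180, 180, 180, 180].

## Interface

Orientations are given as [roll, pitch, yaw] about the fixed x, y, z axes, in that order (R = Rz(yaw) Ry(pitch) Rx(roll)).
In Python, from workcell import env gives the robot as it stands. The module is installed in compiled form; this text tells all that it offers. Calls block until the motion is done:
- env.goto(position, orientation): joint-space move of the TCP to a pose.
- env.move_straight(position, rotation=None, rate=0.15, force_limit=None): straight line of the TCP; rotation=None keeps the orientation; rate is the mean speed in m/s. With force_limit (N) it stops when the force on the tool has changed by that much, and returns True; else False.
- env.set_joints(angles): joint-space move.
- env.gripper_to(opening, grasp_force=None): opening from 0.0 (shut) to 1.0 (fully open); grasp_force is the grip in N (None keeps the last); returns when the fingers have stopped.
- env.dwell(seconds).
- env.inverse_kinematics(position, orientation): joint angles nearest the present ones, or None.
- env.read_state(): the state.
- env.grab_frame(name): name is "side" or "top" or "wrist"; returns a dict with "image" (400x640x3 uint8, blue, green, red), "fx", "fy", "cx", "cy" (pixels), "position" and "orientation" of the camera in the world. Camera axes: x right, y up, looking along -z (the intrinsics and any distortion apply to the point x, -y, -z); pixel columns grow to the right and rows downward; lengths in m; the calibration is good to about 2 mm. A picture is of the moment at which its call begins. There is no depth.
A pose or a line that the arm cannot do raises env.Unreachable and nothing moves.
- env.close_job(): hands the job in, once; it reports no verdict.
Trained networks look in a picture, given as the dict that the camera call returned (one of the last four; its "shot" number tells which), for a name from the list of things; names that differ only in an ending like _2 or _b are one class to them, and where a whole thing is asked for, a point or a joint stands for the part that bears it (a point fixed in the world has none). Each returns a list of dicts, best first, with "score" (0 to 1); they miss things now and then, are a little off and sometimes report something else, mostly with a low value. They report only what shows in the picture. A call takes as long as a camera call.
- env.search_frame(picture, thing): "xyz" ([x, y, z] in m, in world coordinates, good to about 4 mm: the middle of the surface that is visible of it).
- env.trace(picture, thing): "mask" (400x640 bool, what is visible of it).
The state is a dict: "clock": time; "joint_positions": joint angles; "qvel": joint speeds; "joint_torque": joint torques, N m; "position": TCP position; "tool_rot": TCP orientation; "force": force on the tool from outside, world axes, zero at the start; "wrist_torque": the same for the moment, N m; "opening": opening from 0.0 (shut) to 1.0 (fully open).
Only numpy, scipy, OpenCV 4.12 (cv2) and the standard library are available. Lean on these libraries where they do the work, as an engineer would, in place of code of your own. Each camera call takes 0.05 s, during which the arm holds its last target. There are 200 camera calls.

## Task

Take the electric toothbrush handle from its two-saddle rest and lay it in the V-shaped charging cradle, its flat base end towards the cradle's heel stop and first laid short of it. Then slide it along the V, gently, until the sprung charging button is in flush, keep the base pressed home on the heel stop for a moment with a light steady push, the handle bedded on both flanks, and let go so that it stays home. Never shove it hard against the cradle, and leave the other things on the counter where they are.

Things in the scene. Friction and masses are not known exactly. Their poses are not given: they have to be found in the camera images.
- handle_center (a point): Middle of the loose electric toothbrush handle, on its axis: white plastic cylinder, 28 mm diameter, 180 mm long, 160 g. +x runs along it to the flat base end; at the -x end a 10 mm steel drive stub stands out 12 mm on the axis (its tip 102 mm from here). It starts level on the rest, this point 45 mm above the counter; it can be gripped there from above, between the saddles.
- handle_base (a point): Centre of the handle's flat base end (90 mm along +x from the handle's centre).
- handle: The same handle as a body; its origin and axes are those of handle_center.
- cradle: Fixed white cradle. Origin: on the counter midway between its two V-yokes; +x along the V to the heel stop. Base plate 8 mm thick, 70 mm wide, x -90 to 160 mm. Yokes 22 mm long at x = -55 and 55 mm; between them 88 mm of room for fingers. A bedded handle's axis is 48 mm above the counter at y = 0. The -x end is open, so the stub can be pushed from there. Rigid.
- flank_left: The cradle's flanks on its +y side, one on each yoke: 45 degree slopes that meet those of the other side in a 90 degree V, rising to 48 mm above the counter, where the V is 40 mm wide. Origin and axes as cradle.
- flank_right: The same flanks on the cradle's -y side; origin and axes as cradle. The cradle and its charging contact are delicate: a push of 6 to 8 N along the V, kept up for half a second, seats the handle; much more may crack them.
- button (a joint): Sprung steel button, 16 mm wide, in the heel stop (grey block 44 mm wide) on the handle's axis. 0 m: out, 6 mm proud; 0.006 m: flush, the handle's base on the heel's rubber pad (gives 1 mm per 3 N). Weak spring (0.4 N): a bedded handle's friction (1-3 N) keeps it in. The heel's setting is not reported: its face is fixed anywhere from cradle x = 80 to 110 mm; find it by feel.
- rest: Fixed white rest: base plate 140 x 60 mm, 6 mm thick, with two low saddles (16 mm long, 31 mm high with 5 mm cheeks) at x = -60 and +60 mm that carry the handle; open between them. Origin: on the counter at its centre, x along the handle.
- polish: Bystander: square nail polish bottle, 30 x 30 mm, 70 mm high, between the rest and the cradle; origin under its centre.
- ring_cone: Bystander: white ceramic ring cone, 70 mm across, 70 mm high; origin under its centre.
- soap_tin: Bystander: steel travel soap tin, 102 x 67 x 33 mm; origin under its centre.
- brush_case: Bystander: toothbrush case, 200 x 32 x 24 mm, lying along x; origin under its centre.
- tumbler: Bystander: ceramic tumbler, 70 mm across, 95 mm high; origin under its centre.
- cream_jar: Bystander: glass cream jar, 60 mm across, 45 mm high; origin under its centre.

How it is judged:
By the outcome, as a careful person would: the job done as asked, in the order asked, and still so for the second after the job is handed in, with the robot touching nothing.
It also fails if it takes over 53 s, if anything falls off the work surface, if the arm or the gripper's body presses on something with over 40 N, if the wrist force passes 120 N, or if a joint passes its speed limit or range.

## Working session

There is one attempt and no reset: what is moved stays moved. The work goes in short steps, each a Python script; the robot and the scene stay as the last script left them, time stands still between calls to the robot, and variables do not carry over. Pictures are saved under pics/ and viewed, on a budget of 10 in all, crops included, one or two more only if the job needs it, and the job is handed in when it is done.

```bash
mkdir -p pics; python3 - <<'E'
from workcell import env
import cv2,numpy as np
s=env.read_state();print(s['clock'],s['position'],s['tool_rot'],s['force'],s['opening'])
for n in ['top','side']:
    p=env.grab_frame(n);cv2.imwrite(f'pics/{n}0.png',p['image']);print(n,p['fx'],p['fy'],p['cx'],p['cy'],p['position'],p['orientation'],[k for k in p])
    for t in ['handle','handle_center','handle_base','cradle','flank_left','flank_right','button','rest','polish','ring_cone','soap_tin','brush_case','tumbler','cream_jar']:
        r=env.search_frame(p,t);print(t,[(np.round(d['xyz'],3).tolist(),round(d['score'],2)) for d in r[:2]])
print(env.read_state()['clock'])
E
```

```text
0.0 [0.24358098 0.57493711 0.22145428] [-8.98765910e+01  4.41412497e-03  1.57025966e+02] [ 0.14900211 -0.56084272 -0.10833601] 0.9995881936034896
top 404.8147598981389 404.8147598981389 318.3086135175892 204.50569952775385 [ 0.34779714 -0.00237805  1.41160188] [ 11.06784812   0.6804129  -91.32732118] ['image', 'fx', 'fy', 'cx', 'cy', 'position', 'orientation', 'shot']
handle [([0.582, -0.266, 0.055], 0.84)]
handle_center [([0.581, -0.263, 0.058], 0.96)]
handle_base [([0.576, -0.264, 0.058], 0.92)]
cradle [([0.656, 0.156, 0.008], 0.93)]
flank_left [([0.623, 0.173, 0.042], 0.41)]
flank_right [([0.449, -0.47, 0.029], 0.64), ([0.664, 0.146, 0.04], 0.53)]
button [([0.621, 0.438, 0.027], 0.34)]
rest [([0.588, -0.252, 0.003], 0.77)]
polish [([0.477, 0.011, 0.038], 0.44)]
ring_cone [([0.718, 0.003, 0.011], 0.84)]
soap_tin [([0.452, -0.469, 0.031], 0.58)]
brush_case [([0.622, 0.438, 0.022], 0.93)]
tumbler [([0.388, 0.42, 0.055], 0.96)]
cream_jar [([0.796, 0.017, 0.046], 0.58), ([0.453, -0.471, 0.031], 0.35)]
side 406.2933985367767 406.2933985367767 323.1421644661446 197.53962847064608 [0.3512
[... 180 characters left out ...]
[0.576, 0.152, 0.033], 0.27)]
handle_center [([0.577, -0.255, 0.052], 0.74)]
handle_base [([0.585, -0.257, 0.052], 0.78)]
cradle [([0.654, 0.166, 0.004], 0.85), ([0.584, -0.25, 0.008], 0.39)]
flank_left [([0.712, 0.024, 0.008], 0.62), ([0.583, 0.174, 0.035], 0.51)]
flank_right [([0.58, 0.153, 0.037], 0.54), ([0.582, -0.255, 0.058], 0.37)]
button []
rest [([0.587, -0.248, 0.007], 0.9)]
polish [([0.479, 0.027, 0.035], 0.47)]
ring_cone [([0.715, 0.024, 0.008], 0.86)]
soap_tin [([0.449, -0.446, 0.036], 0.92)]
brush_case [([0.627, 0.445, 0.025], 0.84), ([0.577, -0.255, 0.055], 0.39)]
tumbler [([0.718, 0.024, 0.008], 0.6), ([0.385, 0.396, 0.055], 0.55)]
cream_jar [([0.794, 0.03, 0.043], 0.77)]
1.5
```

View pics/top0.png

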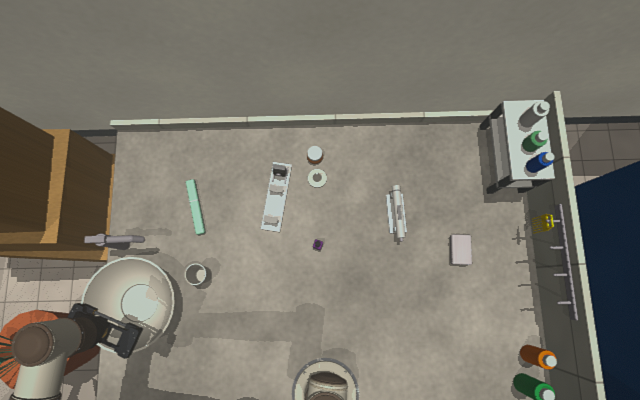

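View pics/side0.png

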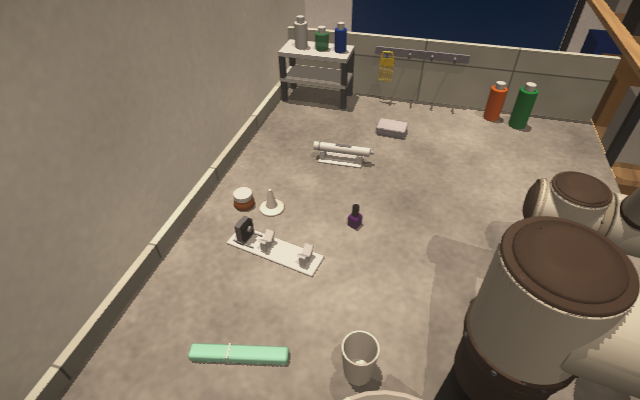

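The top view shows the handle at about (399,213), the cradle at (276,197) with its heel at the top (+x), and the polish bottle at (318,245) between them. In the side view the handle's thick base end is at (318,148), towards +x, and its stub is at (371,152). I'll look closer with the wrist camera.

```bash
python3 - <<'E'
from workcell import env
import cv2,numpy as np
def look(tag):
    p=env.grab_frame('wrist');cv2.imwrite(f'pics/{tag}.png',p['image'])
    print(tag,p['fx'],p['cx'],p['cy'],p['position'],p['orientation'],env.read_state()['position'])
    np.savez(f'pics/{tag}.npz',**{k:p[k] for k in p});return p
def nets(p,ts):
    for t in ts:
        r=env.search_frame(p,t);print(t,[(np.round(d['xyz'],3).tolist(),round(d['score'],2)) for d in r[:2]])
env.goto([0.60,0.16,0.33],[-90,0,170]);p=look('wc')
nets(p,['cradle','flank_left','flank_right','button'])
print(env.read_state()['clock'],env.read_state()['joint_positions'])
env.goto([0.56,-0.26,0.33],[-90,0,185]);p=look('wh')
nets(p,['handle','handle_center','handle_base','rest'])
print(env.read_state()['clock'],env.read_state()['joint_positions'])
a=cv2.imread('pics/wc.png');b=cv2.imread('pics/wh.png')
cv2.imwrite('pics/m1.png',cv2.resize(np.vstack([a,b]),(480,600)))
E
```

```text
wc 314.151758259106 323.18954011899194 195.53662518992198 [0.67897076 0.14662282 0.49201951] [-1.72747493e+01 -1.64837990e-03 -9.99449720e+01] [0.59971104 0.16091389 0.32966227]
cradle [([0.676, 0.154, 0.01], 0.85)]
flank_left [([0.67, 0.174, 0.04], 0.86)]
flank_right [([0.669, 0.151, 0.041], 0.85), ([0.582, -0.256, 0.059], 0.41)]
button [([0.722, 0.141, 0.054], 0.41)]
3.7583 [ 2.99003644e+01  1.88430723e+01  1.08170340e+01 -2.01036713e-04
 -8.19868229e+01  5.01544046e+01]
wh 314.151758259106 323.18954011899194 195.53662518992198 [ 0.64043248 -0.25222213  0.49237112] [-1.72340082e+01  2.38808294e-02 -8.49560902e+01] [ 0.56047081 -0.25905007  0.32995696]
handle [([0.594, -0.264, 0.062], 0.59)]
handle_center [([0.595, -0.26, 0.054], 0.68)]
handle_base [([0.594, -0.266, 0.057], 0.91)]
rest [([0.594, -0.262, 0.057], 0.65), ([0.588, -0.25, 0.005], 0.64)]
5.5667 [-9.82859609e+00  1.84613667e+01  1.02844718e+01 -1.84500419e-03
 -8.18252363e+01  1.04900226e+02]
```

View pics/wc.png

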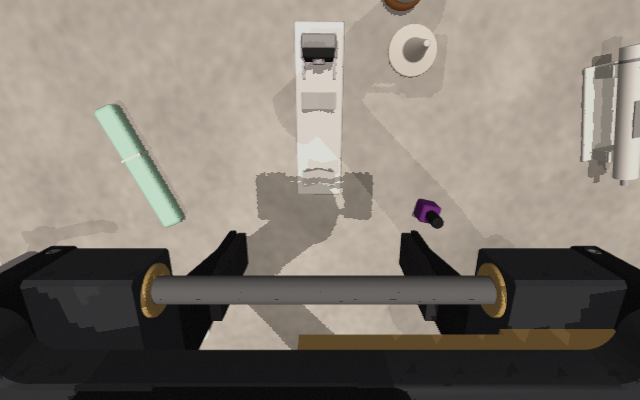

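View pics/wh.png

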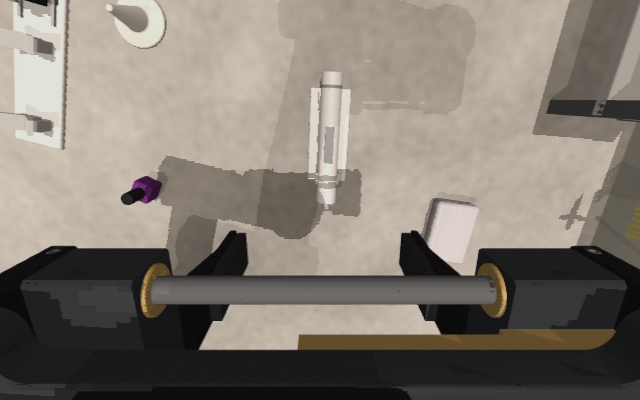

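Both are seen cleanly: the handle's base is at (331,72) and its stub tip at (326,206). The cradle plate spans columns 295–343 and rows 22–192, with the heel at (319,48). Next I fit both to their known shapes.

```bash
cat > h.py <<'E'
import numpy as np,cv2
from scipy.spatial.transform import Rotation as R
def load(t):
    d=np.load(f'pics/{t}.npz');p={k:d[k] for k in d};p['shot']=int(p['shot'])
    for k in('fx','fy','cx','cy'):p[k]=float(p[k])
    return p
def toworld(p,uv,z):
    uv=np.atleast_2d(uv).astype(float)
    r=np.c_[(uv[:,0]-p['cx'])/p['fx'],-(uv[:,1]-p['cy'])/p['fy'],-np.ones(len(uv))]
    r=R.from_euler('xyz',p['orientation'],degrees=True).apply(r)
    return p['position']+r*((z-p['position'][2])/r[:,2])[:,None]
E
python3 - <<'E'
from workcell import env
from h import *
out=[]
for t,th,z,box in[('wc','cradle',.008,(270,10,370,205)),('wh','handle',.045,(280,60,380,215))]:
    p=load(t);r=env.trace(p,th);m=r[0]['mask'];print(th,[x['score'] for x in r],m.sum())
    v,u=np.nonzero(m);print(u.min(),u.max(),v.min(),v.max())
    w=toworld(p,np.c_[u,v],z)[:,:2];print(cv2.minAreaRect(w.astype(np.float32)*1000))
    mid=[];
    for row in range(v.min(),v.max()+1,6):
        c=u[v==row]
        if len(c)>3: mid.append([(c.min()+c.max())/2,row]);print(row,c.min(),c.max(),end='; ')
    mw=toworld(p,mid,z);f=np.polyfit(mw[:,0],mw[:,1],1);print('\nyaw',np.degrees(np.arctan(f[0])),'y at .58,.65',np.polyval(f,[.58,.65]))
    im=p['image'].copy();im[m^cv2.erode(m.astype(np.uint8),np.ones((3,3))).astype(bool)]=(0,0,255)
    a,b,c,d=box
    out+= [cv2.resize(x[b:d,a:c],None,fx=3,fy=3,interpolation=0)[:465] if 0 else cv2.resize(x[b:d,a:c],(200*1,390*1) if 0 else (195,int(195*(d-b)/(c-a)))) for x in(p['image'],im)]
h=max(o.shape[0] for o in out);cv2.imwrite('pics/m2.png',np.hstack([cv2.copyMakeBorder(o,0,h-o.shape[0],0,4,0) for o in out]))
p=load('wh');print('base',toworld(p,[[331,72]],.05),'stub tip',toworld(p,[[326,206]],.045))
E
```

```text
cradle [0.65] 8140
294 344 21 194
((657.0477905273438, 156.86907958984375), (71.71876525878906, 248.9685821533203), 79.7316665649414)
21 297 341; 27 294 344; 33 294 344; 39 294 343; 45 294 343; 51 294 343; 57 294 343; 63 294 343; 69 295 343; 75 295 343; 81 295 342; 87 296 343; 93 296 342; 99 296 342; 105 296 342; 111 297 343; 117 296 342; 123 296 341; 129 296 341; 135 297 341; 141 298 341; 147 298 341; 153 297 341; 159 296 341; 165 296 341; 171 297 340; 177 297 340; 183 297 340; 189 298 340; 
yaw -10.192682847196451 y at .58,.65 [0.17086927 0.15828351]
handle [0.66] 2571
317 342 71 208
((579.24072265625, -265.72271728515625), (193.09579467773438, 28.998228073120117), 2.5369784832000732)
71 324 332; 77 322 342; 83 322 342; 89 322 341; 95 322 341; 101 321 340; 107 321 340; 113 320 340; 119 320 339; 125 320 339; 131 320 338; 137 320 338; 143 319 338; 149 319 338; 155 320 337; 161 320 336; 167 319 337; 173 318 336; 179 318 336; 185 318 335; 191 317 335; 197 317 335; 203 322 330; 
yaw 2.8917114303918616 y at .58,.65 [-0.26500799 -0.26147209]
base [[ 0.67393077 -0.25938355  0.05      ]] stub tip [[ 0.48610991 -0.26990619  0.045     ]]
```

View pics/m2.png

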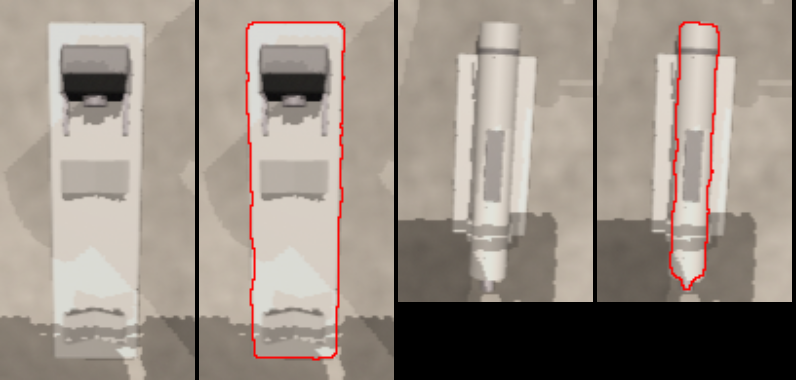

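The fits match the known sizes: the plate measures 249×72 mm against 250×70, and the handle with stub 193 mm against 192. That puts the handle centre at about (0.5855, -0.2647) with yaw 2.9°, and the cradle origin at about (0.6225, 0.1631) with yaw -10.2°. Now I grasp and lift.

```bash
cat >> h.py <<'E'
C0=np.array([.6225,.1631]);CY=np.radians(-10.2);ax=np.array([np.cos(CY),np.sin(CY)]);ay=np.array([-ax[1],ax[0]])
def cr(x,y,z): return [*(C0+x*ax+y*ay),z]
def tocr(w): d=np.asarray(w)[...,:2]-C0;return np.stack([d@ax,d@ay],-1)
ORI=[-90,0,169.8]
def st(env,tag=''):
    s=env.read_state();f=np.array(s['force']);print(tag,'t',round(s['clock'],2),'cr',np.round(tocr(s['position'])*1000,1),'z',round(s['position'][2]*1000,1),'F ax,ay,z',np.round([f[:2]@ax,f[:2]@ay,f[2]],2),'op',round(s['opening'],3));return s
E
python3 - <<'E'
from workcell import env
from h import *
p=load('wc')
for n,uv,z in[('face bottom z8',(318.5,61),.008),('face bottom z30',(318.5,61),.03),('face top z60',(318.5,47.5),.06),('face top z70',(318.5,47.5),.07),('button z48',(318.5,61),.048),('yoke far z48',(318.5,92),.048),('yoke near z48',(318.5,109),.048)]:
    print(n,np.round(tocr(toworld(p,[uv],z))*1000,1))
o=[-90,0,182.9]
env.goto([.5855,-.2647,.15],o);env.move_straight([.5855,-.2647,.027],rate=.1,force_limit=6);st(env,'down')
env.gripper_to(0.0,15);st(env,'grip')
env.move_straight([.5855,-.2647,.06],rate=.05);st(env,'lift')
env.move_straight([.5855,-.2647,.23],rate=.2)
env.goto(cr(-.022,0,.2),ORI);st(env,'over')
p=env.grab_frame('side');a=p['image'][190:300,180:380]
q=env.grab_frame('wrist')
cv2.imwrite('pics/m3.png',np.vstack([cv2.resize(a,(480,264)),cv2.resize(q['image'],(480,300))]))
E
```

```text
face bottom z8 [[108.6   0.7]]
face bottom z30 [[106.3   0.4]]
face top z60 [[ 1.188e+02 -1.000e-01]]
face top z70 [[117.5  -0.2]]
button z48 [[1.044e+02 1.000e-01]]
yoke far z48 [[66.   0.1]]
yoke near z48 [[43.9  0.1]]
down t 7.81 cr [  39.9 -427.6] z 27.8 F ax,ay,z [0.2  0.31 0.11] op 0.997
grip t 8.81 cr [  39.3 -427.6] z 27.0 F ax,ay,z [ 0.38 -0.25 -0.16] op 0.316
lift t 9.62 cr [  39.  -427.5] z 59.8 F ax,ay,z [ 0.19 -0.08 -1.06] op 0.319
over t 12.21 cr [-21.6  -0.8] z 199.9 F ax,ay,z [ 0.53 -0.69 -0.73] op 0.315
```

View pics/m3.png

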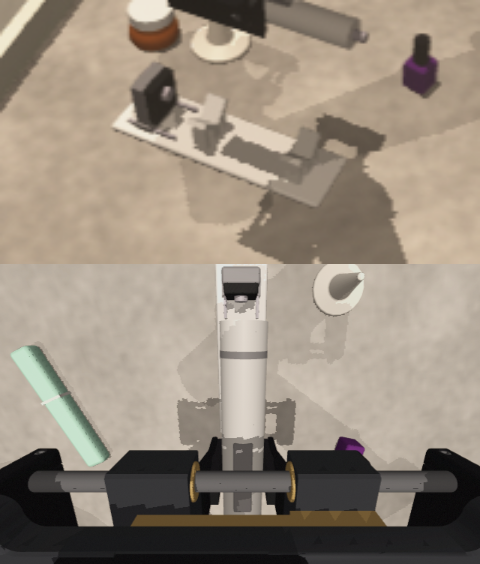

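The handle is held (opening 27.5 mm) and lies parallel above the V, with the heel ahead of it. The yoke edges came out at cradle x = 66.0 and 43.9 mm against the known 66 and 44. Now I lay it short of the heel.

```bash
python3 - <<'E'
from workcell import env
from h import *
p=env.grab_frame('wrist')
print('base in cr', tocr(toworld(p,[[325,75]],.225))*1000)
env.move_straight(cr(-.022,0,.05),rate=.12);s0=st(env,'pre')
h=env.move_straight(cr(-.022,0,.027),rate=.015,force_limit=2.0);st(env,h)
env.dwell(.2);st(env,'settled')
p=env.grab_frame('wrist');cv2.imwrite('pics/lay.png',p['image'])
E
```

```text
base in cr [[67.92674619 -2.23390397]]
pre t 13.76 cr [-21.5   0.4] z 50.9 F ax,ay,z [-0.49 -0.02 -1.35] op 0.314
True t 14.92 cr [-22.    0.2] z 30.6 F ax,ay,z [0.31 0.63 3.55] op 0.319
settled t 15.12 cr [-22.    0.2] z 30.6 F ax,ay,z [-0.32  1.68  6.03] op 0.318
```

It met the V at TCP z = 30.6 mm, as expected, with the base at x ≈ 68 mm and short of the heel. Now I release and go behind the stub.

```bash
python3 - <<'E'
from workcell import env
from h import *
env.gripper_to(0.6);st(env,'open')
env.move_straight(cr(-.022,0,.15),rate=.15)
p=env.grab_frame('wrist')
env.goto(cr(-.155,0,.15),ORI);env.gripper_to(0.0,20)
q=env.grab_frame('wrist');s=env.grab_frame('side')
np.savez('pics/laid.npz',**q)
for t in('handle_center','handle_base'): print([(np.round(tocr(d['xyz'])*1000,1),round(d['xyz'][2],3),round(d['score'],2)) for d in env.search_frame(q,t)[:2]])
st(env)
cv2.imwrite('pics/m4.png',np.vstack([cv2.resize(s['image'][200:290,200:360],(480,270)),cv2.resize(q['image'],(480,300))]))
E
```

```text
open t 15.91 cr [-23.1  -0.7] z 29.5 F ax,ay,z [-0.03  0.12 -0.05] op 0.599
[(array([-56.7,   4.4]), 0.058, 0.66)]
[(array([-57.2,   1.3]), 0.059, 0.73), (array([-50.9, -18.5]), 0.045, 0.52)]
 t 18.78 cr [-155.    0.] z 150.0 F ax,ay,z [-0.6   0.45 -0.18] op -0.002
```

View pics/m4.png

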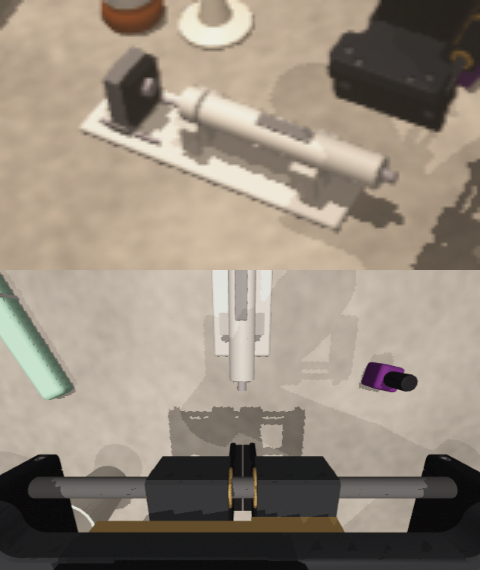

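The handle is bedded in the V, with its base clear of the heel and the stub free at wrist pixel (322,159). Next comes a slow push on the stub.

```bash
python3 - <<'E'
from workcell import env
from h import *
q=load('laid');print('stub tip',tocr(toworld(q,[[322,159]],.048))*1000)
env.move_straight(cr(-.155,0,.036),rate=.12);env.dwell(.2);f0=st(env,'down')
x=-.155
h=env.move_straight(cr(-.112,0,.036),rate=.02,force_limit=4);st(env,('seg1',h))
if not h:
    h=env.move_straight(cr(-.07,0,.036),rate=.01,force_limit=4);st(env,('seg2',h))
env.dwell(.1);st(env,'hold')
E
```

```text
stub tip [[-124.11750874    0.73420773]]
down t 20.08 cr [-154.7    0.3] z 36.7 F ax,ay,z [-0.06 -0.07 -0.66] op 0.006
('seg1', False) t 22.38 cr [-112.    0.] z 36.0 F ax,ay,z [-0.77 -0.18  0.26] op 0.007
('seg2', True) t 24.52 cr [-93.7  -0.7] z 35.2 F ax,ay,z [-0.44  0.6   0.7 ] op 0.005
hold t 24.62 cr [-94.  -1.] z 34.8 F ax,ay,z [-0.06  0.19 -0.44] op 0.004
```

```bash
python3 - <<'E'
from workcell import env
from h import *
for i in range(3): env.dwell(.05);st(env)
s=env.grab_frame('side');q=env.grab_frame('wrist')
cv2.imwrite('pics/m5.png',np.vstack([cv2.resize(s['image'][200:290,200:360],(480,270)),cv2.resize(q['image'],(480,300))]))
E
```

```text
t 24.68 cr [-94.1  -1.1] z 34.7 F ax,ay,z [-0.38  0.1   0.33] op 0.004
 t 24.73 cr [-94.2  -1.2] z 34.6 F ax,ay,z [-0.64  0.49 -0.34] op 0.004
 t 24.77 cr [-94.2  -1.2] z 34.6 F ax,ay,z [ 0.21 -0.98 -0.13] op 0.002
```

View pics/m5.png

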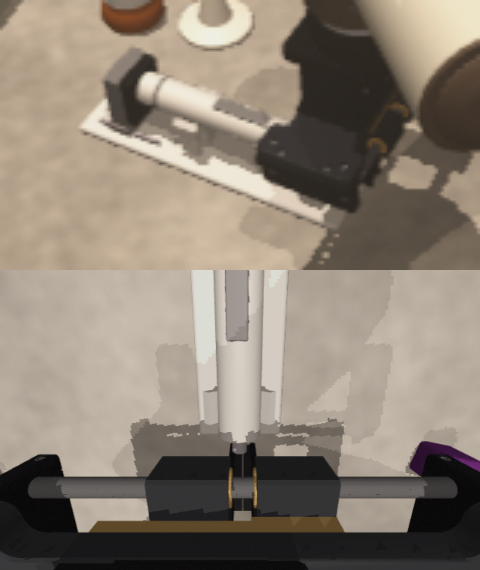

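The base is at the heel and the fingers are on the stub, but the force relaxed to about 0 after the stop. I'll press in small steps to about 7.5 N and hold there.

```bash
python3 - <<'E'
from workcell import env
from h import *
def fax(n=5):
    v=[]
    for _ in range(n): env.dwell(.02);v.append(np.array(env.read_state()['force'])[:2]@ax)
    return -np.mean(v)
base=-.25*0
x=-.0945;log=[]
f=fax()
for i in range(24):
    step=.0007 if f<1.5 else .0004
    if f>6: step=.0002
    x+=step
    h=env.move_straight(cr(x,0,.036),rate=.01,force_limit=7);f=fax()
    log.append((round(x*1e3,1),round(float(tocr(env.read_state()['position'])[0])*1e3,1),round(f,2),h))
    if f>6.9: break
print(log)
if f>5:
    hold=[]
    for _ in range(9): hold.append(round(fax(4),2))
    print('hold',hold)
st(env,'end')
E
```

```text
[(-93.8, -94.2, np.float64(1.59), False), (-93.4, -93.9, np.float64(2.99), False), (-93.0, -93.4, np.float64(3.67), False), (-92.6, -93.0, np.float64(4.29), False), (-92.2, -92.6, np.float64(5.09), False), (-91.8, -92.4, np.float64(5.59), False), (-91.4, -92.2, np.float64(5.99), False), (-91.0, -92.0, np.float64(6.56), False), (-90.8, -92.0, np.float64(6.65), False), (-90.6, -91.9, np.float64(6.73), False), (-90.4, -91.9, np.float64(7.82), False)]
hold [np.float64(7.22), np.float64(7.62), np.float64(7.53), np.float64(7.57), np.float64(7.64), np.float64(7.32), np.float64(7.36), np.float64(7.87), np.float64(7.46)]
end t 29.32 cr [-91.9  -0.7] z 35.5 F ax,ay,z [-8.1   0.52 -0.3 ] op 0.007
```

It held about 7.5 N for 0.7 s. I'll back off gently along the V, lift clear and check.

```bash
python3 - <<'E'
from workcell import env
from h import *
env.move_straight(cr(-.097,0,.036),rate=.01);env.move_straight(cr(-.135,0,.036),rate=.05)
st(env,'off')
env.move_straight(cr(-.135,0,.2),rate=.15)
env.goto(cr(-.06,0,.3),ORI)
q=env.grab_frame('wrist');s=env.grab_frame('side');t=env.grab_frame('top')
np.savez('pics/fin.npz',**q)
for n in['polish','ring_cone','soap_tin','brush_case','tumbler','cream_jar']:
    r=env.search_frame(t,n);print(n,[np.round(d['xyz'],3).tolist() for d in r[:1]])
st(env)
cv2.imwrite('pics/m6.png',np.vstack([cv2.resize(s['image'][200:290,200:360],(480,270)),cv2.resize(q['image'][:250,220:420],(400,500))[:330,:].copy() if 0 else cv2.copyMakeBorder(cv2.resize(q['image'][:165,220:420],(400,330)),0,0,0,80,0)]))
E
```

```text
off t 31.03 cr [-134.8    0.2] z 36.1 F ax,ay,z [-0.35 -0.31 -0.59] op 0.007
polish [[0.643, 0.158, 0.06]]
ring_cone [[0.717, 0.007, 0.014]]
soap_tin [[0.449, -0.473, 0.031]]
brush_case [[0.544, 0.431, 0.023]]
tumbler [[0.636, 0.157, 0.061]]
cream_jar [[0.796, 0.014, 0.04]]
 t 33.29 cr [-60.3   0. ] z 299.8 F ax,ay,z [-0.11  0.36 -0.71] op 0.004
```

View pics/m6.png

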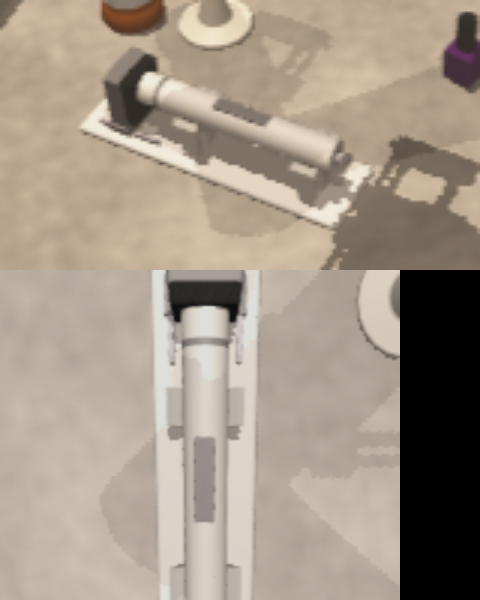

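The handle is bedded on both yokes with its base on the heel pad and no gap visible. The polish bottle is at side pixel (354,217), unmoved. The brush case reading is off, so I check it from the side camera and then hand in.

```bash
python3 - <<'E'
from workcell import env
from h import *
s=env.grab_frame('side')
a=cv2.imread('pics/side0.png')
d=cv2.absdiff(a,s['image']).max(2)
for n in['brush_case','tumbler','polish','handle_center']:
    r=env.search_frame(s,n);print(n,[(np.round(k['xyz'],3).tolist(),round(k['score'],2)) for k in r[:1]])
print('diff brush case region',np.median(d[343:368,188:290]),np.percentile(d[343:368,188:290],95))
env.close_job()
E
```

```text
brush_case [([0.625, 0.445, 0.025], 0.89)]
tumbler [([0.386, 0.395, 0.058], 0.9)]
polish [([0.478, 0.025, 0.034], 0.74)]
handle_center [([0.631, 0.169, 0.059], 0.67)]
diff brush case region 15.0 16.0
the job is handed in; nothing more can be done
```

The toothbrush handle is home in the charging cradle, and I handed the job in at about 33.5 s of the 53 s allowed. `close_job` gives no verdict, so the result rests on the checks below.

**What I did:** I gripped the handle between the saddles and laid it in the V with its base about 40 mm short of the heel. I then let go and pushed on the stub with the closed fingers. I pressed in small steps until the push reached about 7.5 N, held that for about 0.7 s, then backed off along the V and lifted clear.

**What the checks showed:**
- **Seated:** under the push the contact gave about 3 N per mm, which matches the rubber pad, so the button should be flush. The last pictures show the base on the heel with no visible gap and the handle bedded on both yokes. I had no direct reading of the button itself.
- **Bystanders:** the last side view found the polish bottle, tumbler and brush case where they started, within 2–3 mm. The ring cone, soap tin and cream jar matched their starting places in the last top view.

**What disagreed or was off:**
- The last top view gave wrong positions for the polish, tumbler and brush case, probably because the arm was in the way. The side view settled those three.
- The first force-limited push stopped on a brief 4 N contact and then relaxed to about 0, so I repeated it in small steps.
- When I laid the handle down, the vertical reading rose briefly to about 6 N before I let go.

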